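# Push a lino block home in the holder of a sloping carving desk

## Task

Get the lino block ready for carving: push it up the sloping desk, along the side fence, fully home against the top stop, so that the sprung latch snaps out behind it and it is left lying square against the fence. The drawing on its face is still wet, so do not touch the face, and leave the ink bottle, the glass of brushes and the roller where they stand.

Things in the scene. Friction and masses are not known exactly. Their poses are not given: they have to be found in the camera images.
- desk: Sloping carving desk, fixed to the bench: a plywood board with a smooth, waxed dark green facing, rising away from the robot at 10 degrees, 320 mm wide, 360 mm long (170 mm below to 190 mm above its origin). Origin on its surface, midway across, 44 mm above the bench. x points up the slope, y to the left along the board, z straight off the surface.
- fence_face (a point): Point on the board at the foot of the side fence's inner face, 115 mm left of the desk's origin. The fence is a fixed beech strip 24 mm wide and 14 mm high, from 150 mm below to 165 mm above this point; the block's left edge must rest against the face that looks right. Axes as the desk's.
- latch (a joint): Travel of the sprung latch (m): 0 sprung out, grows as it is pushed aside to the right, against 2 to 4 N. At rest its nose is 144 mm from the fence, its lead-in opens 10 mm more going 37 mm downhill. It is 14 mm high, on the right arm of the sliding holder, whose top stop (14 mm high, wing nuts 26 mm) is clamped hard anywhere 118 to 158 mm above the desk's origin; shoulder 102 mm below the stop.
- block: The lino block, loose and askew low on the slope: a wooden board 100 mm (x, up the slope) x 150 mm (y) x 22 mm thick, 0.3 to 0.45 kg with its lino. Origin in the middle of its underside; y points to its left edge, z off its face. Pushing it takes 1 to 4 N on the open board, 3 to 10 N past the latch, with a jolt where they meet; then comes the stop. It seats between stop and latch with 2 mm to spare.
- lino: The grey-green lino sheet glued on the block, 90 x 140 x 4 mm, set in 5 mm from all the block's edges, so its top is 26 mm above the board, with a wet brush drawing on it. Not to be touched. Origin in the middle of its underside.
- corner_top_left (a point): Top left corner of the block's underside.
- corner_low_left (a point): Low left corner of the block's underside (nearest the robot, left).
- ink_bottle: Bystander: red ink bottle with black cap, 48 mm across, 125 mm tall, standing on the bench right of the desk. Origin at its foot.
- tumbler: Bystander: drinking glass 74 mm across and 100 mm tall with brushes that stand up to 175 mm, left of the desk. Origin at its foot.
- brayer: Bystander: ink roller (black roller 38 x 100 mm, wire frame, beech handle, 160 mm long in all), lying on the bench left of the desk. Origin on the bench under the roller; x points away from the handle.
Things that resemble listed ones, but are neither listed nor needed, are in the scene too. What is shaped like the block but blue or yellow is not meant.

How it is judged (in metres and radians):
At the end, for the whole second after the job is handed in: The block lies flat on the board, at rest, in the holder between the top stop and the latch, which is sprung out behind its low edge to within 2 mm of its rest position (block's middle more than 64 mm above the desk's origin); both ends of its left edge are within 2.5 mm of the side fence (value of joint latch below 0.002 m and x of block in the frame of desk above 0.064 m and y of each of corner_top_left, corner_low_left in the frame of fence_face above -0.0025 m and angle between the z axis of block and the z axis of desk, either way round below 0.02 rad and z of block in the frame of desk below 0.003 m and linear speed of block below 0.005 m/s); the robot touches nothing.
It fails at once if the wet face is touched (over 0.5 N) (contact force between lino and the fingers above 0.5 N or contact force between lino and the arm above 0.5 N).
It fails at once if the ink bottle, the glass or the roller is moved by more than 20 mm (distance of any of ink_bottle, tumbler, brayer from where it was at the start of the episode above 0.02 m).
It also fails if it takes over 70 s, if anything falls off the work surface, if the arm or the gripper's body presses on something with over 40 N, if the wrist force passes 120 N, or if a joint passes its speed limit or range.

## Robot

A 6-joint arm with a two-finger parallel gripper is mounted at the origin on the work surface. World frame = base frame: x ahead of the robot, y to its left, z up, the work surface at z = 0. Lengths are in m, angles in degrees, forces in N, time in s.
With the tool pointing down it reaches from about 0.4 to 0.825 m from the base axis. Payload 7 kg.
Tool frame: the origin (TCP) lies on the mounting face of the last link; the fingertips stand 178 mm ahead of it and the grasp point (between the pads) lies 159 mm ahead of it (ctrl.tip_extent is the distance from the TCP to the fingertips, in m); z points along the fingers, y is the direction in which the jaws open and shut (so a half turn about z gives the same grasp; the last joint's range is limited). The gripper opens to 88 mm and grips with 3 to 60 N. Pads are 19 mm wide; open, the fingers measure 130 mm over their backs; the gripper's body (78 mm by 193 mm) begins 47 mm behind the grasp point.
Start: joints at [-58.149, 20.546, 0.682, 0, -70.136, -16.507], TCP at [0.179, -0.651, 0.405] pointing down, gripper open.
Joint ranges: [-176.03, 176.03], [-82.01, 121.73], [-58.28, 71.71], [-173.87, 95.51], [-174.79, -0.11], [-173.66, 173.66]. Speed limits (degrees/s): [136.94, 136.94, 172.46, 180, 180, 180].

## Interface

Orientations are given as [roll, pitch, yaw] about the fixed x, y, z axes, in that order (R = Rz(yaw) Ry(pitch) Rx(roll)).
In Python, from plant import ctrl gives the robot as it stands. The module is installed in compiled form; this text tells all that it offers.
- The arm moves only by the tool carry_out, never from a script. Its argument "moves" is text: rows parted by semicolons, each of 7 numbers parted by spaces: the finger opening in m, from 0 to 0.0876, then the shift along the tool's x, y, z in m, then the turn, a rotation vector about the tool's x, y, z in rad. A call has 1 to 20 rows; each row is the pose to reach, as a shift and turn from the pose commanded when the call began, along the tool's axes at that moment; what a row does not reach only later rows make up. A row lasts 1/10 s, in which the tool goes at most 50 mm and 8.59 degrees, less where a joint would pass 70% of its speed; a pose out of reach is approached as far as the arm can. A call with a gripper value outside its range is refused whole. The fingers move at their own pace and stop on an object; the grip force is fixed at half the most. Time passes only in rows, so rows that repeat a pose let the fingers close. It gives the time, the measured TCP pose, the force and the opening at its end, in the units of the state.
- ctrl.get_obs(): the state, without advancing time (a new reading comes with each control period).
- ctrl.snapshot(name): name is "side" or "top"; returns a dict with "image" (420x560x3 uint8, red, green, blue), "K" (3x3 intrinsics, pixels), "R" (3x3) and "t" (3): a world point X has camera coordinates R X + t. Camera axes: x right, y down, z forward; pixel columns grow to the right and rows downward; lengths in m; the calibration is good to about 2 mm. A picture is of the moment at which its call begins. There is no depth.
- ctrl.close_job(): hands the job in, once; it reports no verdict.
Trained networks look in a picture, given as the dict that the camera call returned (one of the last four; its "shot" number tells which), for a name from the list of things; names that differ only in an ending like _2 or _b are one class to them, and where a whole thing is asked for, a point or a joint stands for the part that bears it (a point fixed in the world has none). Each returns a list of dicts, best first, with "confidence" (0 to 1); they miss things now and then, are a little off and sometimes report something else, mostly with a low value. They report only what shows in the picture. A call takes as long as a camera call. They do not tell look-alikes from the thing itself.
- ctrl.recognise(picture, label): "extent" ([left, top, right, bottom] in pixels, round what is visible of it).
- ctrl.trace(picture, label): "region" (420x560 bool, what is visible of it) and "extent" ([left, top, right, bottom] in pixels, round what is visible of it).
- ctrl.mark_of(picture, label): "at" ([row, column] in pixels: a listed point, or the origin of a listed thing).
The state is a dict: "clock": time; "joint_pos": joint angles; "qvel": joint speeds; "tau": joint torques, N m; "tool_pos": TCP position; "orientation": TCP orientation; "force": force on the tool from outside, world axes, zero at the start; "moment": the same for the moment, N m; "opening": finger opening in m.
Only numpy, scipy, OpenCV 4.12 (cv2) and the standard library are available. Lean on these libraries where they do the work, as an engineer would, in place of code of your own. Each camera call takes 0.05 s, during which the arm holds its last target.

## Working session

There is one attempt and no reset: what is moved stays moved. The work goes in short steps, Python scripts to look and compute and a tool call to move; the robot and the scene stay as the last step left them, time stands still between calls to the robot, and variables do not carry over. Pictures are saved under pics/ and viewed, and the job is handed in when it is done.

Besides the shell and the picture viewer there is one more tool, called by a JSON object that holds its "api" and its "payload". carry_out: Moves the arm, as the interface text tells. Its arguments: {"type":"object","properties":{"moves":{"type":"string"}},"required":["moves"]}

```bash
mkdir -p pics; ls; python3 - <<'E'
from plant import ctrl
import cv2,pickle
print(ctrl.get_obs())
for n in("side","top"):
    s=ctrl.snapshot(n); cv2.imwrite(f"pics/{n}0.png",s["image"][:,:,::-1])
    print(n,s["K"],s["R"],s["t"],s["shot"])
    for l in("block","lino","desk","latch","ink_bottle","tumbler","brayer"):
        print(l,[(d["confidence"],d["extent"]) for d in ctrl.recognise(s,l)])
    for l in("block","desk","fence_face","corner_top_left","corner_low_left","latch","lino","ink_bottle","tumbler","brayer"):
        print(l,[(d["confidence"],d["at"]) for d in ctrl.mark_of(s,l)])
    pickle.dump(s,open(f"{n}0.pkl","wb"))
print(ctrl.get_obs()["clock"])
E
```

```text
pics
{'clock': 0.0, 'joint_pos': array([-5.81488195e+01,  2.05908329e+01,  6.34572073e-01, -2.11915656e-02,
       -7.01369752e+01, -1.65080428e+01]), 'qvel': array([ 0.05847526, -0.05487324,  0.00527639, -0.12767221,  0.02434968,
        0.09291513]), 'tau': array([-2.29553414e-03, -5.82726073e+01,  2.93044996e+01,  6.99730843e+00,
        6.79521851e-03, -1.35986215e-04]), 'tool_pos': array([ 0.17856656, -0.65074687,  0.40373195]), 'orientation': array([ 1.79904946e+02, -7.39535399e-03, -1.64664073e+02]), 'force': array([-1.28451187, -0.17735655, -0.03922175]), 'moment': array([0.04553689, 0.01266396, 0.00213148]), 'opening': 0.08797373946179078}
side [[520.10315671   0.         284.24967384]
 [  0.         520.10315671 206.26791024]
 [  0.           0.           1.        ]] [[-0.89571585 -0.44448391  0.01127678]
 [-0.26172014  0.50657138 -0.82151567]
 [ 0.359438   -0.73879597 -0.57007441]] [0.45773091 0.21089773 1.27854927] 1
block [(0.91, [342.1, 174.0, 397.1, 212.2]), (0.71, [260.3, 150.2, 312.1, 179.6]), (0.7, [267.4, 191.7, 325.2, 234.5]), (0.27, [206.8, 292.9, 276.7, 355.0])]
lino [(0.69, [271.2, 194.7, 323.6, 224.9])]
desk [(0.82, [171.2, 166.5, 335.7, 269.2])]
latch [(0.63, [256.8, 196.0, 272.4, 205.8])]
ink_bottle [(0.88, [323.9, 134.3, 341.2, 170.4])]
tumbler [(0.92, [150.7, 241.3, 192.4, 317.9]), (0.16, [254.5, 197.0, 272.3, 206.3])]
brayer [(0.97, [203.5, 292.0, 277.3, 354.8])]
block [(0.83, [187.5, 369.1]), (0.6, [159.5, 283.4])]
desk [(0.68, [214.8, 257.8])]
fence_face [(0.57, [234.7, 237.5])]
corner_top_left [(0.91, [188.8, 398.8]), (0.62, [162.0, 305.8])]
corner_low_left [(0.93, [205.2, 380.0]), (0.61, [174.1, 290.5]), (0.58, [234.4, 299.1])]Traceback (most recent call last):
  File "<stdin>", line 10, in <module>
ValueError: it knows: block, brayer, corner_low_left, corner_top_left, desk, fence_face, ink_bottle, lino, tumbler
```

```bash
python3 - <<'E'
from plant import ctrl
import cv2,pickle
for n in("side","top"):
    s=ctrl.snapshot(n); cv2.imwrite(f"pics/{n}1.png",s["image"][:,:,::-1])
    print(n,s["K"],s["R"],s["t"],s["shot"])
    if n=="top":
      for l in("block","lino","desk","latch","ink_bottle","tumbler","brayer"):
        print(l,[(d["confidence"],d["extent"]) for d in ctrl.recognise(s,l)])
    for l in("block","desk","fence_face","corner_top_left","corner_low_left","lino","ink_bottle","tumbler","brayer"):
        print(l,[(d["confidence"],d["at"]) for d in ctrl.mark_of(s,l)])
    pickle.dump(s,open(f"{n}1.pkl","wb"))
print(ctrl.get_obs()["clock"])
E
```

```text
side [[520.10315671   0.         284.24967384]
 [  0.         520.10315671 206.26791024]
 [  0.           0.           1.        ]] [[-0.89571585 -0.44448391  0.01127678]
 [-0.26172014  0.50657138 -0.82151567]
 [ 0.359438   -0.73879597 -0.57007441]] [0.45773091 0.21089773 1.27854927] 2
block [(0.89, [187.6, 368.0]), (0.86, [158.5, 284.6]), (0.68, [216.9, 298.0])]
desk [(0.92, [212.1, 260.1])]
fence_face [(0.92, [232.0, 239.5]), (0.57, [344.2, 227.0])]
corner_top_left [(0.93, [218.3, 266.6]), (0.82, [161.0, 307.8]), (0.79, [190.3, 396.3])]
corner_low_left [(0.74, [164.7, 333.4]), (0.71, [201.7, 376.8]), (0.64, [235.6, 299.6]), (0.63, [171.8, 290.8])]
lino [(0.79, [208.5, 296.9])]
ink_bottle [(0.59, [168.1, 335.6])]
tumbler [(0.69, [305.9, 174.0])]
brayer [(0.91, [341.9, 229.7])]
top [[465.92774806   0.         281.76829091]
 [  0.         465.92774806 202.4120177 ]
 [  0.           0.           1.        ]] [[ 0.01410938 -0.99982374 -0.01238572]
 [-0.9858803  -0.01184343 -0.16703222]
 [ 0.16685609  0.01456756 -0.98587364]] [-0.00688177  0.51982933  1.32753977] 3
block [(0.8, [354.8, 2
[... 329 characters left out ...]
01.5, 183.6])]
ink_bottle [(0.78, [403.4, 190.6, 429.5, 211.6]), (0.32, [227.3, 111.4, 343.2, 237.6])]
tumbler [(0.86, [135.4, 147.3, 172.4, 186.3])]
brayer [(0.56, [134.8, 204.3, 196.5, 251.4])]
block [(0.93, [212.4, 304.7]), (0.82, [152.6, 391.1]), (0.69, [254.0, 379.4])]
desk [(0.98, [176.4, 283.5])]
fence_face [(0.6, [173.9, 245.9])]
corner_top_left [(0.98, [177.3, 403.2]), (0.84, [285.3, 388.6]), (0.59, [188.3, 276.0]), (0.29, [202.4, 409.3])]
corner_low_left [(0.97, [222.1, 274.5]), (0.63, [170.2, 371.3]), (0.61, [274.4, 354.5])]
lino [(0.88, [210.8, 305.0])]
ink_bottle [(0.56, [204.3, 409.9])]
tumbler [(0.63, [175.0, 162.9])]
brayer [(0.74, [226.8, 143.8]), (0.39, [201.7, 411.9])]
2.0
```

View pics/side0.png

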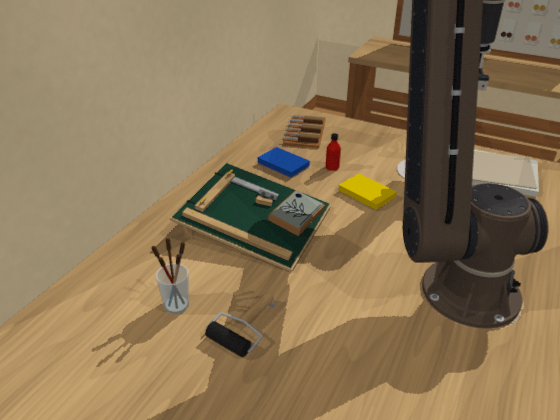

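View pics/top1.png

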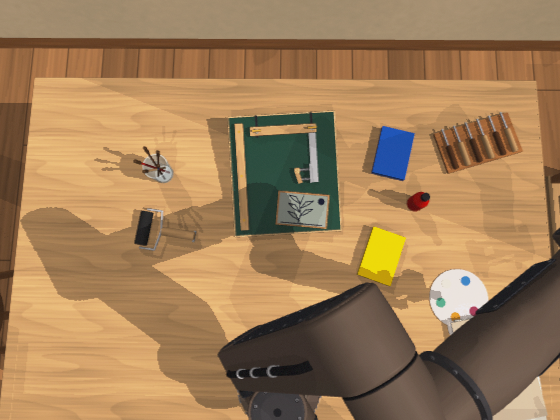

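Candidates in the top image are the grey-green block with the drawing (303,209), a blue board (393,153) and a yellow board (382,256). By the description it is the first. I'll crop in to check it.

```bash
python3 - <<'E'
import cv2
a=cv2.imread("pics/top1.png")[105:245,215:350]; cv2.imwrite("pics/top1c.png",cv2.resize(a,None,fx=4.2,fy=4.2,interpolation=cv2.INTER_CUBIC))
a=cv2.imread("pics/side0.png")[160:275,165:340]; cv2.imwrite("pics/side0c.png",cv2.resize(a,None,fx=4.5,fy=4.5,interpolation=cv2.INTER_CUBIC))
E
```

```text
(no output)
```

View pics/top1c.png

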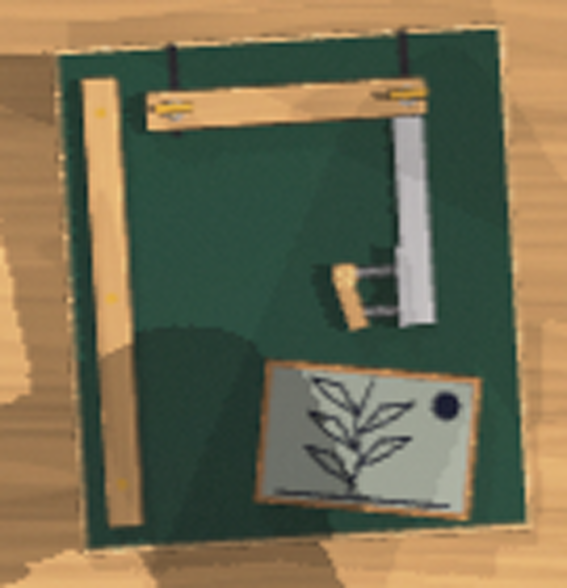

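View pics/side0c.png

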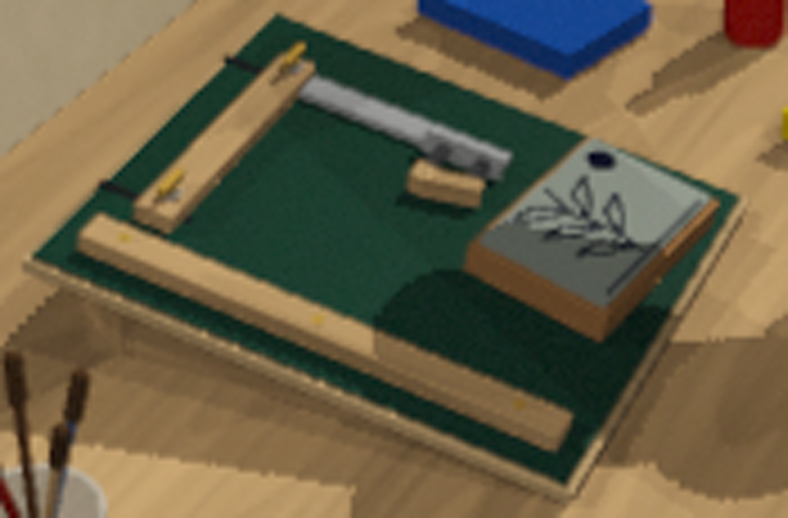

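```bash
cat > h.py <<'E'
import numpy as np,pickle
from scipy.optimize import least_squares
from scipy.spatial.transform import Rotation as Rn
T=pickle.load(open("top1.pkl","rb"));S=pickle.load(open("side1.pkl","rb"))
def proj(s,X):
    c=(np.asarray(X)@s["R"].T+s["t"]); p=c@s["K"].T; return p[:,:2]/p[:,2:]
def tp(c,f,o): return (np.array(c,float)+.5)/f-.5+np.array(o)
def deskRT(p): return Rn.from_euler("xyz",[0,-10,p[2]],degrees=True).as_matrix(),np.array([p[0],p[1],.044])
def d2w(p,X):
    R,t=deskRT(p); return np.asarray(X)@R.T+t
E
python3 - <<'E'
from h import *
Xd=np.array([[.19,.16,0],[.19,-.16,0],[-.17,-.16,0],[-.17,.16,0]])
t=tp([(57,55),(498,30),(528,523),(87,548)],4.2,(215,105))
s=tp([(25,262),(278,13),(743,200),(570,493)],4.5,(165,160))
f=lambda p:np.r_[proj(T,d2w(p,Xd))-t,proj(S,d2w(p,Xd))-s].ravel()
r=least_squares(f,[.7,0,3]);p=r.x;print(p,r.fun.round(1))
f2=lambda p:f(p)[:8]; print(least_squares(f2,p).x); print(least_squares(lambda p:f(p)[8:],p).x)
bt=tp([(266,360),(481,380),(467,520),(256,502)],4.2,(215,105))
bs=tp([(468,245),(602,314),(718,203)],4.5,(165,160))
Xb=np.array([[.05,.075,.022],[.05,-.075,.022],[-.05,-.075,.022],[-.05,.075,.022]])
def b2d(q,X): return np.asarray(X)@Rn.from_euler("z",q[2],degrees=True).as_matrix().T+[q[0],q[1],0]
g=lambda q:np.r_[proj(T,d2w(p,b2d(q,Xb)))-bt,proj(S,d2w(p,b2d(q,Xb[[0,3,2]])))-bs].ravel()
r=least_squares(g,[-.1,0,0]);q=r.x;print(q,r.fun.round(1))
print("corners desk",b2d(q,Xb))
# features on desk in top image at height .014: stop, latch
def back(s,px,z):
    R,t0=deskRT(p); n=R[:,2]; o=t0+n*z
    C=-s["R"].T@s["t"]; d=s["R"].T@np.linalg.inv(s["K"])@[px[0],px[1],1]
    w=C+d*(n@(o-C))/(n@d); return (w-t0)@R
for n,c,z in [("fence in top",(117,80),.014),("fence in bot",(142,524),.014),("stop low L",(148,130),.014),("stop low R",(427,112),.014),("arm low R",(434,322),.014),("arm low L",(400,326),.014),("nose",(334,266),.014),("nose2",(334,284),.014),("leadlow",(352,328),.014),("leadlowR",(367,324),.014)]:
    print(n,(back(T,tp(c,4.2,(215,105)),z)*1000).round(1))
E
```

```text
[ 0.59748806 -0.00699283  4.01996258] [-1.2 -1.9  1.5 -2.2  1.2  1.6 -1.3  1.8 -0.9 -0.6 -1.2 -0.2  1.7 -0.1
  0.8  0.5]
[ 0.59712466 -0.00694248  4.11224931]
[ 0.59796951 -0.00737734  3.89919978]
[-0.09840215 -0.04644187 -8.65062542] [ 0.4 -0.8  0.3 -0.7  0.4 -0.  -0.4 -0.5 -0.1  0.3  0.9  1.4  0.5  0.4]
corners desk [[-0.03769029  0.02018448  0.022     ]
 [-0.06025163 -0.1281091   0.022     ]
 [-0.15911401 -0.11306821  0.022     ]
 [-0.13655268  0.03522537  0.022     ]]
fence in top [161.8 114.3  14. ]
fence in bot [-149.4  114.8   14. ]
stop low L [125.7  94.7  14. ]
stop low R [ 127.  -100.9   14. ]
arm low R [-19.9 -97.4  14. ]
arm low L [-21.3 -73.5  14. ]
nose [ 23.2 -29.8  14. ]
nose2 [ 10.6 -29.1  14. ]
leadlow [-20.8 -39.9  14. ]
leadlowR [-18.6 -50.5  14. ]
```

```bash
cat >> h.py <<'E'
P=[0.5975,-0.0070,4.02]
def goal(x,y,z,mode,dyaw=0,tilt=0):
    "tip at desk coords; mode A: tool y=-xdesk ; B: tool y=+ydesk. returns world R,t of TCP"
    R,_=deskRT(P)
    ez=np.array([0,0,-1.]); ey=np.array([-1.,0,0]) if mode=="A" else np.array([0,1.,0])
    M=np.c_[np.cross(ey,ez),ey,ez]
    M=Rn.from_euler("zy",[dyaw,tilt],degrees=True).as_matrix()@M
    Rw=R@M; tip=d2w(P,[[x,y,z]])[0]
    return Rw,tip-Rw[:,2]*.178
def cur():
    from plant import ctrl
    o=ctrl.get_obs(); return Rn.from_euler("xyz",o["orientation"],degrees=True).as_matrix(),np.array(o["tool_pos"]),o
def plan(x,y,z,mode,**k):
    Rg,tg=goal(x,y,z,mode,**k); R,t,o=cur()
    print("shift",(R.T@(tg-t)).round(4),"rot",Rn.from_matrix(R.T@Rg).as_rotvec().round(4),"tcp goal",tg.round(3))
def where():
    R,t,o=cur(); Rd,td=deskRT(P)
    tip=t+R[:,2]*.178
    print("clock",o["clock"],"tip desk mm",((tip-td)@Rd*1000).round(1),"toolaxes in desk\n",(Rd.T@R).round(3),"F desk",(Rd.T@o["force"]).round(1),"open",o["opening"], "q",o["joint_pos"].round(1))
E
python3 -c "
from h import *
where(); plan(-.105,-.165,.09,'A')"
```

```text
clock 2.0 tip desk mm [-424.3 -613.   260.3] toolaxes in desk
 [[-0.966 -0.193 -0.174]
 [-0.196  0.981 -0.   ]
 [ 0.17   0.034 -0.985]] F desk [-0.4 -0.7  1. ] open 0.08781927901549474 q [-58.1  20.5   0.7   0.  -70.1 -16.5]
shift [-0.395   0.3778  0.115 ] rot [ 0.1462 -0.1198 -1.3694] tcp goal [ 0.459 -0.182  0.29 ]
```

{"api": "carry_out", "payload": {"moves": "0.04 -0.395 0.378 0.03 0.146 -0.120 -1.369;0.04 -0.395 0.378 0.03 0.146 -0.120 -1.369;0.04 -0.395 0.378 0.03 0.146 -0.120 -1.369;0.04 -0.395 0.378 0.03 0.146 -0.120 -1.369;0.04 -0.395 0.378 0.03 0.146 -0.120 -1.369;0.04 -0.395 0.378 0.03 0.146 -0.120 -1.369;0.04 -0.395 0.378 0.03 0.146 -0.120 -1.369;0.04 -0.395 0.378 0.03 0.146 -0.120 -1.369;0.04 -0.395 0.378 0.03 0.146 -0.120 -1.369;0.04 -0.395 0.378 0.03 0.146 -0.120 -1.369;0.04 -0.395 0.378 0.03 0.146 -0.120 -1.369;0.04 -0.395 0.378 0.03 0.146 -0.120 -1.369;0.04 -0.395 0.378 0.03 0.146 -0.120 -1.369;0.04 -0.395 0.378 0.115 0.146 -0.120 -1.369;0.04 -0.395 0.378 0.115 0.146 -0.120 -1.369;0.04 -0.395 0.378 0.115 0.146 -0.120 -1.369;0.04 -0.395 0.378 0.115 0.146 -0.120 -1.369;0.04 -0.395 0.378 0.115 0.146 -0.120 -1.369;0.04 -0.395 0.378 0.115 0.146 -0.120 -1.369"}}

```text
clock: 3.9
tool_pos: [0.4601, -0.1823, 0.2916]
orientation: [-169.8, -0.0, -86.0]
force: [-0.0, -0.1, 0.6]
opening: 0.04
```

```bash
python3 -c "
from h import *
where(); plan(-.105,-.158,.009,'A')"
```

```text
clock 3.9 tip desk mm [-103.5 -165.3   91.8] toolaxes in desk
 [[-0.001 -1.     0.003]
 [-1.     0.001 -0.   ]
 [ 0.    -0.003 -1.   ]] F desk [ 0.1 -0.1  0.6] open 0.04004158855733988 q [  1.    7.1 -34.1  -0.8 -38.6   3.6]
shift [-0.0072  0.0012  0.0828] rot [-0.0033 -0.0003 -0.0007] tcp goal [ 0.473 -0.174  0.21 ]
```

{"api": "carry_out", "payload": {"moves": "0.04 -0.005 0.001 0.03 -0.003 0 0;0.04 -0.005 0.001 0.06 -0.003 0 0;0.04 -0.006 0.001 0.075 -0.003 0 0;0.04 -0.007 0.001 0.082 -0.003 0 0;0.04 -0.007 0.001 0.082 -0.003 0 0;0.04 -0.007 0.001 0.082 -0.003 0 0"}}

```text
clock: 4.5
tool_pos: [0.4727, -0.174, 0.2098]
orientation: [-170.1, 0.0, -86.0]
force: [0.0, -0.5, 0.1]
opening: 0.0401
```

```bash
cat > see.py <<'E'
import sys,cv2
from plant import ctrl
import pickle
n=sys.argv[1]
for c,(y0,y1,x0,x1),f in(("top",(105,260,205,350),4),("side",(140,275,165,345),4.2)):
    s=ctrl.snapshot(c); pickle.dump(s,open(f"{c}_{n}.pkl","wb"))
    im=s["image"][y0:y1,x0:x1,::-1]; cv2.imwrite(f"pics/{c}_{n}.png",cv2.resize(im,None,fx=f,fy=f,interpolation=cv2.INTER_CUBIC))
E
python3 -c "
from h import *
where()"; python3 see.py a
```

```text
clock 4.5 tip desk mm [-105.6 -157.8    9. ] toolaxes in desk
 [[-0.    -1.    -0.001]
 [-1.     0.     0.   ]
 [-0.     0.001 -1.   ]] F desk [ 0.  -0.5  0.1] open 0.04008994080571874 q [  2.   15.1 -38.2  -0.8 -26.9   2.6]
```

View pics/side_a.png

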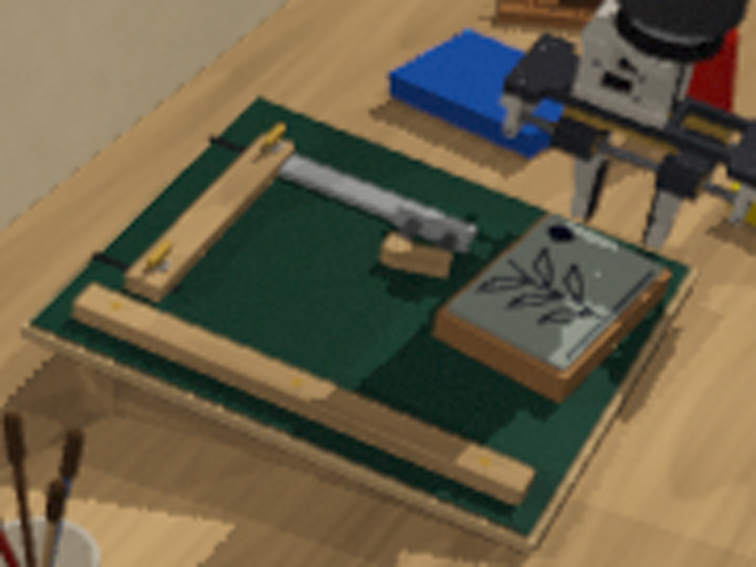

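View pics/top_a.png

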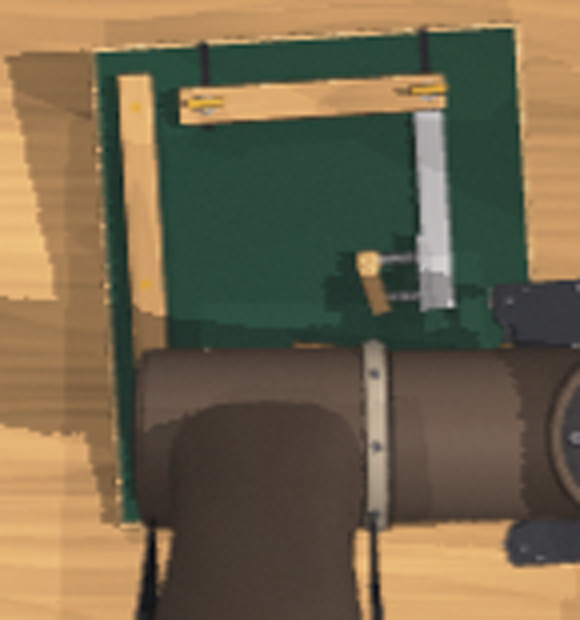

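The fingers stand beside the block's right edge with clear board under them (side crop 590,215 and 655,245). Next is the push to the left.

{"api": "carry_out", "payload": {"moves": "0.04 -0.01 0 0 0 0 0;0.04 -0.015 0 0 0 0 0;0.04 -0.019 0 0 0 0 0;0.04 -0.023 0 0 0 0 0;0.04 -0.027 0 0 0 0 0;0.04 -0.031 0 0 0 0 0;0.04 -0.035 0 0 0 0 0;0.04 -0.039 0 0 0 0 0;0.04 -0.043 0 0 0 0 0;0.04 -0.047 0 0 0 0 0;0.04 -0.051 0 0 0 0 0;0.04 -0.055 0 0 0 0 0;0.04 -0.059 0 0 0 0 0;0.04 -0.063 0 0 0 0 0;0.04 -0.067 0 0 0 0 0;0.04 -0.071 0 0 0 0 0;0.04 -0.075 0 0 0 0 0;0.04 -0.078 0 0 0 0 0;0.04 -0.08 0 0 0 0 0;0.04 -0.08 0 0 0 0 0"}}

```text
clock: 6.6
tool_pos: [0.4668, -0.0938, 0.2088]
orientation: [-170.1, 0.0, -86.0]
force: [-0.3, 1.3, -0.6]
opening: 0.0397
```

```bash
python3 -c "
from h import *
where()"; python3 see.py b
```

```text
clock 6.6 tip desk mm [-106.2  -77.3    8. ] toolaxes in desk
 [[-0.    -1.    -0.003]
 [-1.     0.     0.   ]
 [-0.     0.003 -1.   ]] F desk [-0.3  1.3 -0.6] open 0.03973635914613081 q [ 13.   12.8 -43.7   3.7 -23.8 -12.3]
```

View pics/side_b.png

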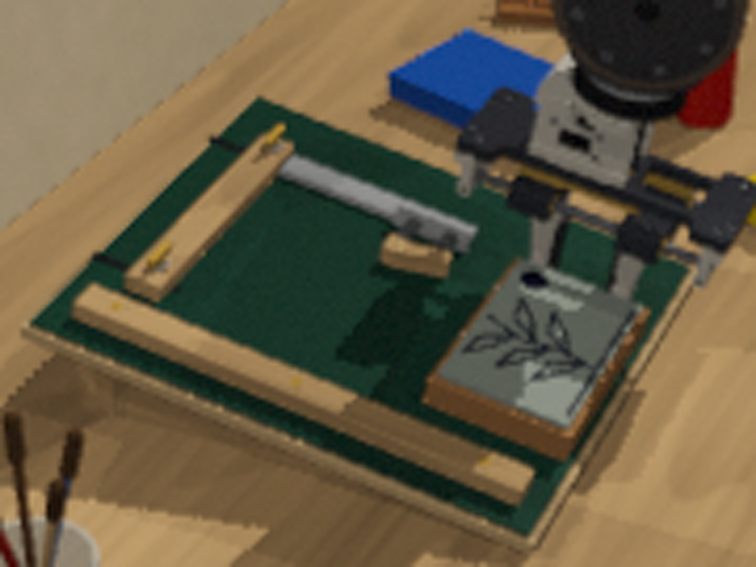

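View pics/top_b.png

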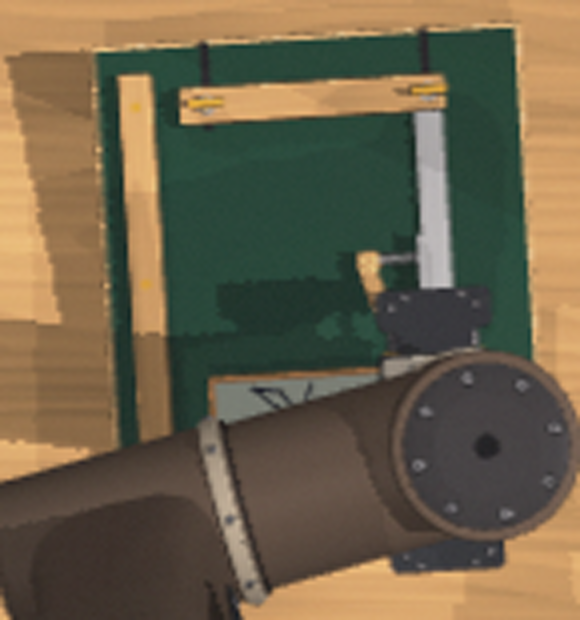

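The block has turned square against both fingers and is about 32 mm short of the fence (its left edge is at about 210,380 in the top crop).

{"api": "carry_out", "payload": {"moves": "0.04 -0.004 0 0 0 0 0;0.04 -0.008 0 0 0 0 0;0.04 -0.012 0 0 0 0 0;0.04 -0.016 0 0 0 0 0;0.04 -0.02 0 0 0 0 0;0.04 -0.024 0 0 0 0 0;0.04 -0.026 0 0 0 0 0;0.04 -0.028 0 0 0 0 0;0.04 -0.029 0 0 0 0 0;0.04 -0.030 0 0 0 0 0;0.04 -0.031 0 0 0 0 0;0.04 -0.032 0 0 0 0 0;0.04 -0.033 0 0 0 0 0;0.04 -0.033 0 0 0 0 0"}}

```text
clock: 8.1
tool_pos: [0.4643, -0.0633, 0.2091]
orientation: [-170.2, -0.1, -86.1]
force: [5.9, -28.9, -0.0]
opening: 0.0402
```

```bash
python3 -c "
from h import *
where()"; python3 see.py c
```

```text
clock 8.1 tip desk mm [-106.8  -47.2    8.3] toolaxes in desk
 [[-0.001 -1.    -0.004]
 [-1.     0.001 -0.002]
 [ 0.002  0.004 -1.   ]] F desk [  3.7 -29.3  -0.7] open 0.040189659823581726 q [ 17.4  12.1 -45.6   6.1 -23.  -18.9]
```

View pics/side_c.png

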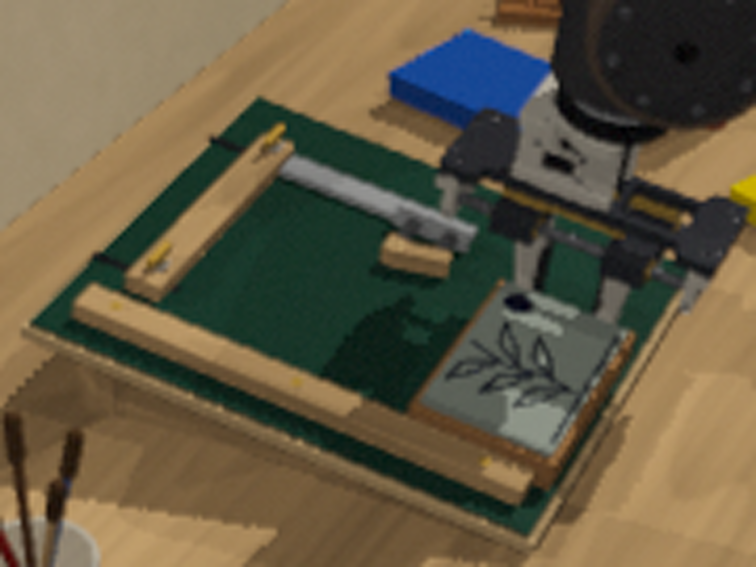

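The block is flush with the fence at 29 N. Now I'll measure its low edge.

```bash
cat >> h.py <<'E'
def back(s,px,z):
    R,t0=deskRT(P); n=R[:,2]; o=t0+n*z
    C=-s["R"].T@s["t"]; d=s["R"].T@np.linalg.inv(s["K"])@[px[0],px[1],1]
    w=C+d*(n@(o-C))/(n@d); return ((w-t0)@R*1000).round(1)
E
python3 -c "
from h import *
s=pickle.load(open('side_c.pkl','rb'))
for n,c,z in [('lowR',(633,333),.022),('lowL',(548,461),.022),('topL',(412,408),.022),('topR',(500,283),.022),('fence low end',(532,470),.014),('desk low L',(533,545),0)]:
    print(n,back(s,tp(c,4.2,(165,140)),z))
plan(-.107,-.075,.008,'A')
"
```

```text
lowR [-157.1  -37.8   22. ]
lowL [-153.9  109.7   22. ]
topL [-62.4 112.9  22. ]
topR [-60.9 -34.4  22. ]
fence low end [-146.5  114.2   14. ]
desk low L [-168.4  159.7    0. ]
shift [0.0282 0.0009 0.0004] rot [ 0.0042 -0.0022 -0.0017] tcp goal [ 0.465 -0.091  0.209]
```

{"api": "carry_out", "payload": {"moves": "0.04 0.02 0 0 0 0 0;0.04 0.035 0 0 0 0 0;0.04 0.035 0 -0.04 0 0 0;0.04 0.035 0 -0.08 0 0 0;0.04 0.035 0 -0.08 0 0 0;0.04 0.035 0 -0.08 0 0 0"}}

```text
clock: 8.8
tool_pos: [0.4535, -0.097, 0.2889]
orientation: [-170.0, 0.1, -86.0]
force: [-0.3, 0.1, 0.0]
opening: 0.0401
```

```bash
python3 -c "
from h import *
where();plan(-.18,.045,.09,'B');print(Rn.from_matrix(goal(-.18,.045,.09,'B')[0]).as_euler('xyz',degrees=True))"
```

```text
clock 8.8 tip desk mm [-105.   -79.5   89.2] toolaxes in desk
 [[-0.001 -1.     0.001]
 [-1.     0.001  0.001]
 [-0.001 -0.001 -1.   ]] F desk [-0.3  0.2  0.1] open 0.04013879336162374 q [ 13.1   4.1 -39.4   2.5 -36.6 -11. ]
shift [-0.1246  0.075  -0.0008] rot [1.0000e-04 1.4000e-03 1.5699e+00] tcp goal [0.371 0.022 0.277]
[-180.     10.   -175.98]
```

```bash
python3 -c "
from h import *
plan(-.177,.045,.08,'B',tilt=10);plan(-.177,.045,.009,'B',tilt=10);print(Rn.from_matrix(goal(-.18,.045,.09,'B',tilt=10)[0]).as_euler('xyz',degrees=True))"
```

```text
shift [-0.1246  0.0411  0.012 ] rot [-0.1369  0.1385  1.5656] tcp goal [0.407 0.025 0.27 ]
shift [-0.1246  0.0411  0.083 ] rot [-0.1369  0.1385  1.5656] tcp goal [0.419 0.026 0.2  ]
[-180.      0.   -175.98]
```

{"api": "carry_out", "payload": {"moves": "0.05 -0.125 0.041 0.0 -0.137 0.138 1.566;0.05 -0.125 0.041 0.0 -0.137 0.138 1.566;0.05 -0.125 0.041 0.0 -0.137 0.138 1.566;0.05 -0.125 0.041 0.0 -0.137 0.138 1.566;0.05 -0.125 0.041 0.0 -0.137 0.138 1.566;0.05 -0.125 0.041 0.0 -0.137 0.138 1.566;0.05 -0.125 0.041 0.0 -0.137 0.138 1.566;0.05 -0.125 0.041 0.0 -0.137 0.138 1.566;0.05 -0.125 0.041 0.0 -0.137 0.138 1.566;0.05 -0.125 0.041 0.0 -0.137 0.138 1.566;0.05 -0.125 0.041 0.0 -0.137 0.138 1.566;0.05 -0.125 0.041 0.0 -0.137 0.138 1.566;0.05 -0.125 0.041 0.0 -0.137 0.138 1.566;0.05 -0.125 0.041 0.0 -0.137 0.138 1.566;0.05 -0.125 0.041 0.0 -0.137 0.138 1.566;0.05 -0.125 0.041 0.0 -0.137 0.138 1.566"}}

```text
clock: 10.4
tool_pos: [0.4041, 0.0248, 0.2804]
orientation: [-180.0, -0.2, -175.9]
force: [0.2, -0.7, 0.2]
opening: 0.05
```

```bash
python3 -c "
from h import *
where();plan(-.177,.045,.009,'B',tilt=10)"; python3 see.py d
```

```text
clock 10.4 tip desk mm [-178.4   45.2   90.8] toolaxes in desk
 [[-0.984 -0.001 -0.177]
 [-0.001  1.    -0.001]
 [ 0.177 -0.    -0.984]] F desk [ 0.1 -0.7  0.2] open 0.050000807865012285 q [ 3.180e+01  2.100e+00 -4.150e+01 -1.000e-01 -4.670e+01 -1.176e+02]
shift [-0.0152 -0.0002  0.0803] rot [-0.0006 -0.0037  0.0013] tcp goal [0.419 0.026 0.2  ]
```

View pics/side_d.png

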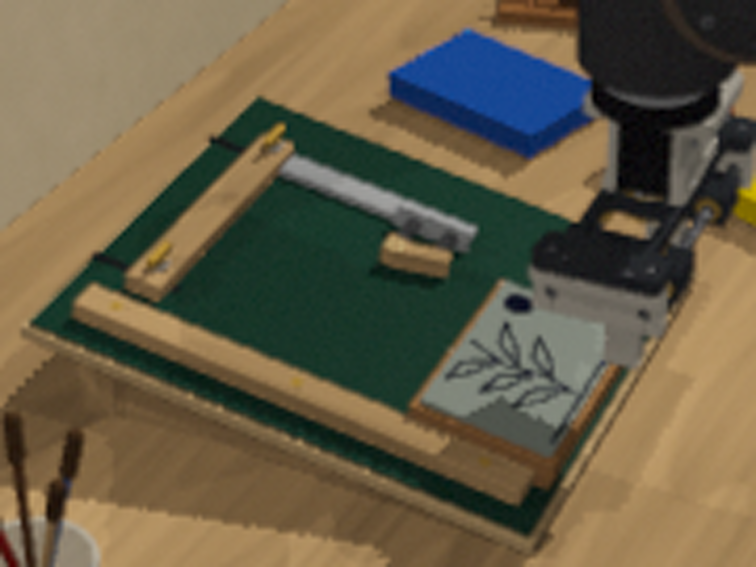

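View pics/top_d.png

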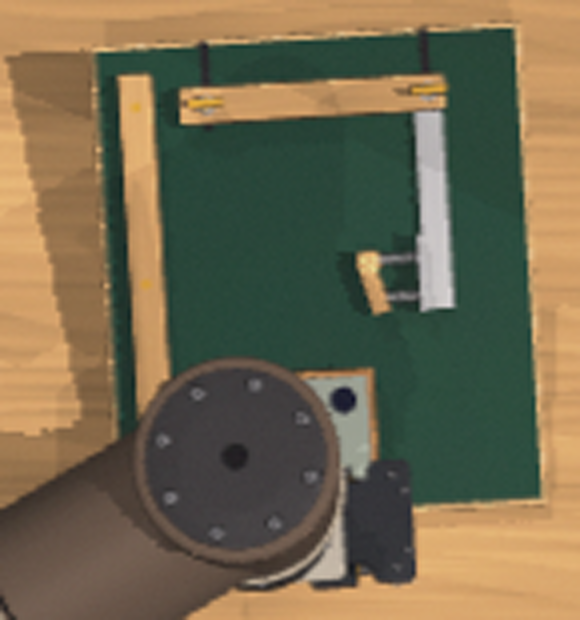

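{"api": "carry_out", "payload": {"moves": "0.05 -0.004 0 0.04 0 0 0;0.05 -0.010 0 0.065 0 -0.003 0;0.05 -0.015 0 0.080 0 -0.004 0;0.05 -0.015 0 0.080 0 -0.004 0;0.05 -0.015 0 0.080 0 -0.004 0"}}

```text
clock: 11.0
tool_pos: [0.4188, 0.0258, 0.2007]
orientation: [-179.9, -0.0, -176.0]
force: [-0.7, -0.6, 0.9]
opening: 0.0501
```

```bash
python3 -c "
from h import *
where();plan(-.177,.045,.009,'B',tilt=0)"; python3 see.py e
```

```text
clock 11.0 tip desk mm [-177.    45.1    9.6] toolaxes in desk
 [[-0.985 -0.    -0.174]
 [-0.     1.    -0.001]
 [ 0.174 -0.001 -0.985]] F desk [-0.6 -0.6  1. ] open 0.050069415371844686 q [ 3.070e+01  1.140e+01 -4.540e+01  1.000e-01 -3.320e+01 -1.168e+02]
shift [ 0.0309 -0.0002  0.0033] rot [-0.0009 -0.1749  0.0003] tcp goal [0.388 0.023 0.197]
```

View pics/side_e.png

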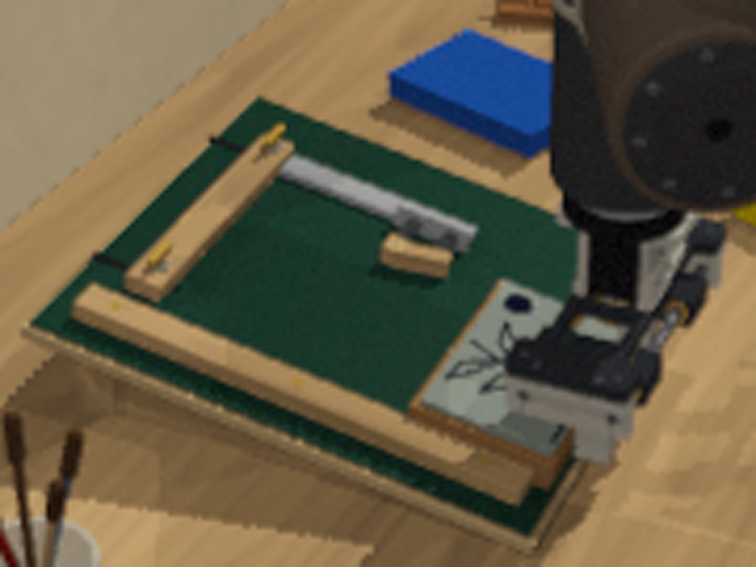

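{"api": "carry_out", "payload": {"moves": "0.05 0.008 0 0 0 -0.044 0;0.05 0.016 0 0.001 0 -0.088 0;0.05 0.024 0 0.002 0 -0.131 0;0.05 0.031 0 0.003 0 -0.175 0;0.05 0.031 0 0.003 0 -0.175 0;0.05 0.031 0 0.003 0 -0.175 0"}}

```text
clock: 11.7
tool_pos: [0.3935, 0.022, 0.2026]
orientation: [179.7, 9.6, -176.0]
force: [0.4, 0.1, -0.5]
opening: 0.0501
```

```bash
python3 -c "
from h import *
where();plan(-.167,.045,.009,'B')"
```

```text
clock 11.7 tip desk mm [-172.2   44.3   13.2] toolaxes in desk
 [[-1.    -0.    -0.008]
 [-0.     1.     0.006]
 [ 0.008  0.006 -1.   ]] F desk [ 0.3  0.1 -0.6] open 0.05011349952019804 q [  33.8    6.2  -58.2   14.8  -17.6 -133.6]
shift [-0.0039  0.0017  0.0041] rot [ 0.0059 -0.0076  0.0001] tcp goal [0.398 0.024 0.199]
```

{"api": "carry_out", "payload": {"moves": "0.05 -0.006 0 0 0 0 0;0.05 -0.012 0 0 0 0 0;0.05 -0.017 0 0 0 0 0;0.05 -0.022 0 0 0 0 0;0.05 -0.027 0 0 0 0 0;0.05 -0.032 0 0 0 0 0;0.05 -0.037 0 0 0 0 0;0.05 -0.037 0 0 0 0 0"}}

```text
clock: 12.5
tool_pos: [0.4314, 0.0252, 0.2082]
orientation: [179.7, 9.6, -176.0]
force: [-0.5, 0.4, 0.9]
opening: 0.05
```

```bash
python3 -c "
from h import *
where();plan(-.12,.045,.009,'B')"; python3 see.py f
```

```text
clock 12.5 tip desk mm [-133.8   44.8   12.1] toolaxes in desk
 [[-1.    -0.    -0.007]
 [-0.     1.     0.006]
 [ 0.007  0.006 -1.   ]] F desk [-0.3  0.5  1. ] open 0.05002539011361134 q [  31.2    9.   -52.2   11.7  -20.5 -127.8]
shift [-0.0125  0.0012  0.003 ] rot [ 0.0059 -0.0073  0.0001] tcp goal [0.444 0.027 0.207]
```

View pics/side_f.png

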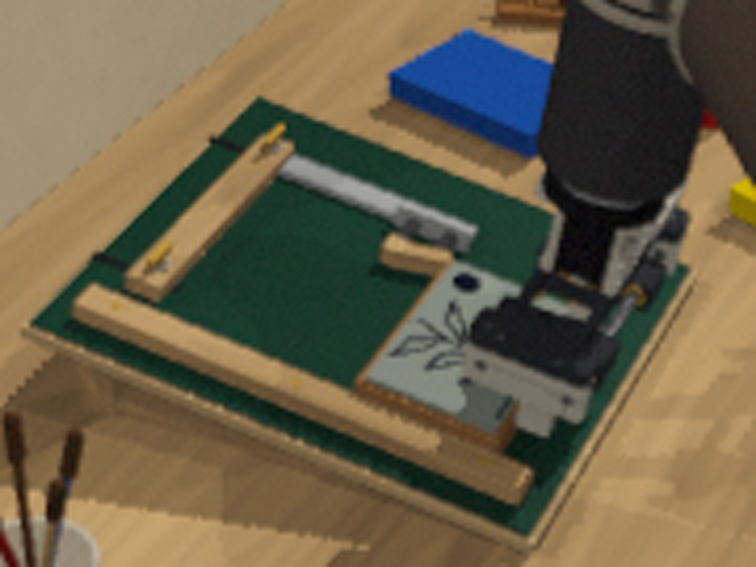

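The block slid up along the fence, still flush (low-left corner at about 510,445). I'll push on toward the lead-in and bring the fingertips a little lower.

{"api": "carry_out", "payload": {"moves": "0.05 -0.005 0 0.001 0.002 -0.002 0;0.05 -0.010 0 0.002 0.004 -0.004 0;0.05 -0.014 0.001 0.003 0.006 -0.007 0;0.05 -0.018 0.001 0.0035 0.006 -0.007 0;0.05 -0.022 0.001 0.0035 0.006 -0.007 0;0.05 -0.026 0.001 0.0035 0.006 -0.007 0;0.05 -0.03 0.001 0.0035 0.006 -0.007 0;0.05 -0.034 0.001 0.0035 0.006 -0.007 0;0.05 -0.038 0.001 0.0035 0.006 -0.007 0;0.05 -0.042 0.001 0.0035 0.006 -0.007 0;0.05 -0.046 0.001 0.0035 0.006 -0.007 0;0.05 -0.05 0.001 0.0035 0.006 -0.007 0;0.05 -0.054 0.001 0.0035 0.006 -0.007 0;0.05 -0.058 0.001 0.0035 0.006 -0.007 0;0.05 -0.062 0.001 0.0035 0.006 -0.007 0;0.05 -0.066 0.001 0.0035 0.006 -0.007 0;0.05 -0.07 0.001 0.0035 0.006 -0.007 0"}}

```text
clock: 14.3
tool_pos: [0.499, 0.0305, 0.2156]
orientation: [-179.9, 9.8, -176.0]
force: [-8.6, 1.9, 3.9]
opening: 0.0501
```

```bash
python3 -c "
from h import *
where();plan(-.02,.045,.009,'B')"; python3 see.py g
```

```text
clock 14.3 tip desk mm [-65.   44.    7.6] toolaxes in desk
 [[-1.     0.    -0.004]
 [ 0.     1.    -0.001]
 [ 0.004 -0.001 -1.   ]] F desk [-7.7  2.5  5.3] open 0.05012922582174178 q [  27.4   13.9  -42.8    9.5  -24.6 -121.8]
shift [-0.0443  0.0007 -0.0016] rot [-0.0014 -0.0037 -0.    ] tcp goal [0.542 0.034 0.225]
```

View pics/side_g.png

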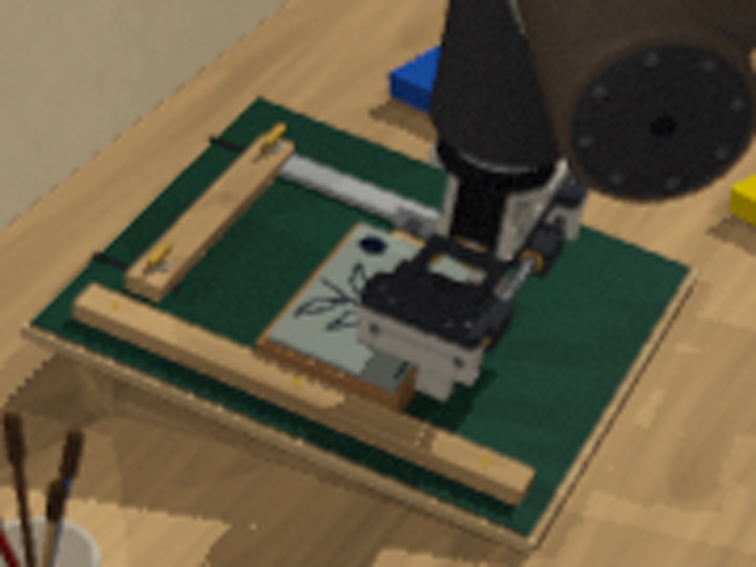

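View pics/top_g.png

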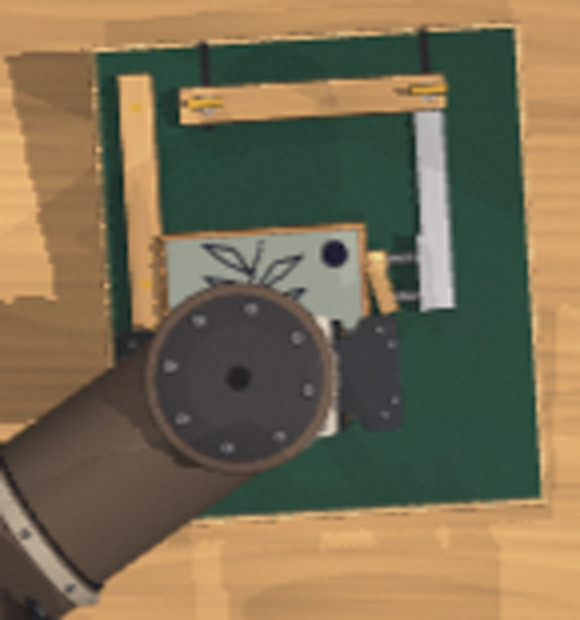

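The block is on the latch, with the latch pushed aside (378,265 top crop), and it is still flush with the fence. Continuing.

{"api": "carry_out", "payload": {"moves": "0.05 -0.004 0 0 0 0 0;0.05 -0.008 0 0 0 0 0;0.05 -0.012 0 0 0 0 0;0.05 -0.016 0 0 0 0 0;0.05 -0.02 0 0 -0.001 -0.002 0;0.05 -0.024 0 0 -0.001 -0.002 0;0.05 -0.028 0 0 -0.001 -0.003 0;0.05 -0.032 0 0 -0.001 -0.003 0;0.05 -0.036 0 0 -0.001 -0.003 0;0.05 -0.04 0 0 -0.001 -0.003 0;0.05 -0.044 0 0 -0.001 -0.003 0;0.05 -0.048 0 0 -0.001 -0.003 0;0.05 -0.052 0 0 -0.001 -0.003 0;0.05 -0.056 0 0 -0.001 -0.003 0;0.05 -0.06 0 0 -0.001 -0.003 0;0.05 -0.064 0 0 -0.001 -0.003 0;0.05 -0.068 0 0 -0.001 -0.003 0;0.05 -0.07 0 0 -0.001 -0.003 0"}}

```text
clock: 16.2
tool_pos: [0.5677, 0.0352, 0.2276]
orientation: [-180.0, 9.9, -176.0]
force: [-9.5, 0.9, 4.8]
opening: 0.0498
```

```bash
python3 -c "
from h import *
where();plan(.016,.045,.009,'B')"; python3 see.py h
```

```text
clock 16.2 tip desk mm [ 5.3 44.1  7.5] toolaxes in desk
 [[-1.     0.    -0.001]
 [ 0.     1.    -0.   ]
 [ 0.001 -0.    -1.   ]] F desk [-8.4  1.5  6.4] open 0.049751538877540226 q [  24.4   18.3  -32.6    7.   -29.9 -116.2]
shift [-0.0105  0.0009 -0.0015] rot [-0.0005 -0.0012 -0.0005] tcp goal [0.578 0.037 0.231]
```

View pics/side_h.png

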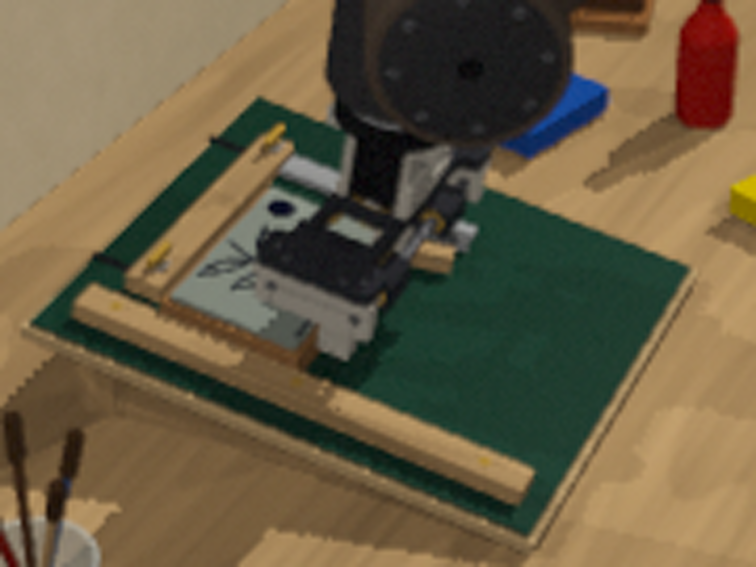

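View pics/top_h.png

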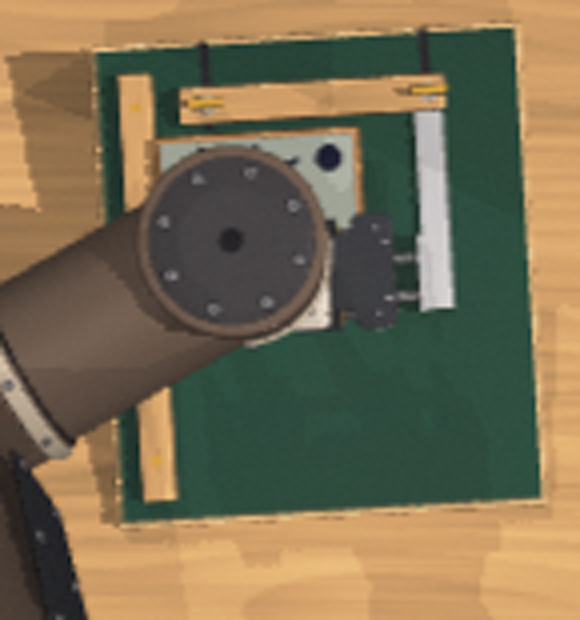

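{"api": "carry_out", "payload": {"moves": "0.05 -0.002 0 0 0 -0.001 0;0.05 -0.004 0 0 0 -0.001 0;0.05 -0.006 0 0 0 -0.001 0;0.05 -0.007 0 0 0 -0.001 0;0.05 -0.008 0 0 0 -0.001 0;0.05 -0.009 0 0 0 -0.001 0;0.05 -0.010 0 0 0 -0.001 0;0.05 -0.011 0 0 0 -0.001 0;0.05 -0.011 0 0 0 -0.001 0"}}

```text
clock: 17.2
tool_pos: [0.5778, 0.0359, 0.2294]
orientation: [-180.0, 9.9, -176.0]
force: [-11.1, 1.0, 5.7]
opening: 0.0498
```

```bash
python3 -c "
from h import *
where()"; python3 see.py i
```

```text
clock 17.2 tip desk mm [15.6 44.1  7.4] toolaxes in desk
 [[-1.     0.    -0.001]
 [ 0.     1.    -0.001]
 [ 0.001 -0.001 -1.   ]] F desk [-9.8  1.8  7.6] open 0.049820759851955373 q [  24.    19.   -31.1    6.7  -30.7 -115.5]
```

View pics/side_i.png

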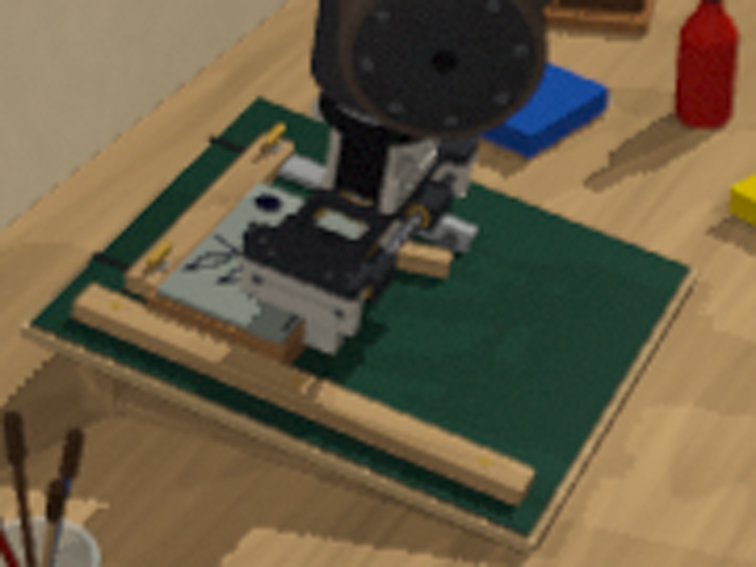

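{"api": "carry_out", "payload": {"moves": "0.05 -0.001 0 0 0 0 0;0.05 -0.002 0 0 0 0 0;0.05 -0.002 0 0 0 0 0"}}

```text
clock: 17.6
tool_pos: [0.5784, 0.0358, 0.2293]
orientation: [-179.9, 9.8, -176.0]
force: [-18.6, 3.2, 9.1]
opening: 0.0502
```

{"api": "carry_out", "payload": {"moves": "0.05 -0.001 0 0 0 0 0;0.05 -0.002 0 0 0 0 0;0.05 -0.002 0 0 0 0 0"}}

```text
clock: 17.9
tool_pos: [0.5791, 0.0357, 0.229]
orientation: [-179.9, 9.6, -176.0]
force: [-24.3, 6.0, 13.5]
opening: 0.0501
```

```bash
python3 -c "
from h import *
where()"; python3 see.py j
```

```text
clock 17.9 tip desk mm [15.6 43.6  6.9] toolaxes in desk
 [[-1.     0.001 -0.008]
 [ 0.001  1.    -0.002]
 [ 0.008 -0.002 -1.   ]] F desk [-21.1   7.7  17.4] open 0.050102471033453055 q [  23.9   19.2  -30.7    6.4  -31.3 -115.2]
```

View pics/side_j.png

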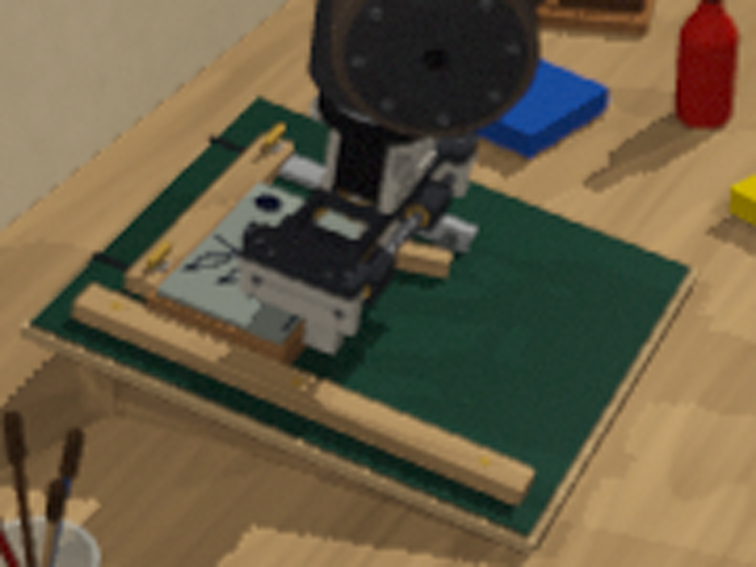

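The stop is reached: the tip no longer advances and the force is rising to 21 N. I'll back off and look at the latch.

{"api": "carry_out", "payload": {"moves": "0.05 0.005 0 0 0 0 0;0.05 0.02 0 0 0 0 0;0.05 0.04 0 0 0 0 0;0.05 0.06 0 -0.03 0 0 0;0.05 0.08 0 -0.08 0 0 0;0.05 0.10 0 -0.12 0 0 0;0.05 0.12 0 -0.15 0 0 0;0.05 0.14 0 -0.17 0 0 0;0.05 0.14 0 -0.17 0 0 0"}}

```text
clock: 18.9
tool_pos: [0.4149, 0.0248, 0.3769]
orientation: [179.8, 10.6, -176.0]
force: [-0.2, 0.4, 0.6]
opening: 0.0501
```

```bash
python3 -c "
from h import *
where()"; python3 see.py k
```

```text
clock 18.9 tip desk mm [-117.5   45.2  181.1] toolaxes in desk
 [[-1.    -0.001  0.01 ]
 [-0.     1.     0.004]
 [-0.01   0.004 -1.   ]] F desk [-0.   0.4  0.6] open 0.05008562778052028 q [  33.4   -7.7  -38.9    6.5  -49.6 -123.2]
```

View pics/side_k.png

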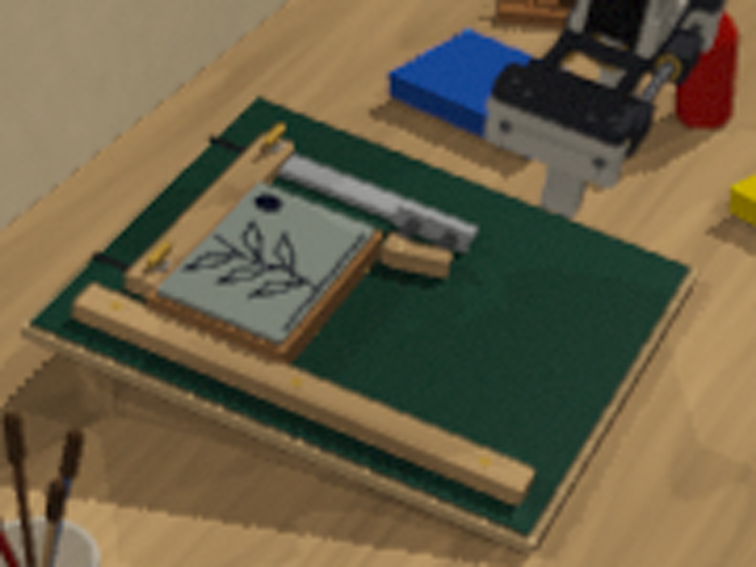

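View pics/top_k.png

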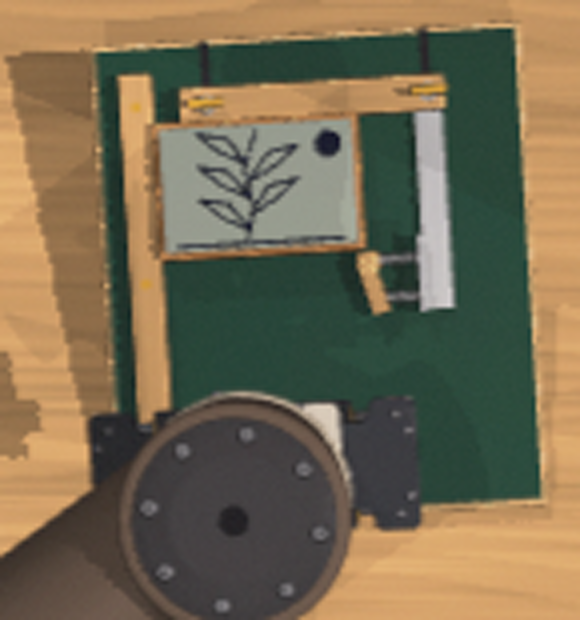

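```bash
python3 - <<'E'
from h import *
import cv2
def crop(n,c,b,f):
    s=pickle.load(open(f"{c}_{n}.pkl","rb"))["image"][b[0]:b[1],b[2]:b[3],::-1]
    return cv2.resize(s,None,fx=f,fy=f,interpolation=cv2.INTER_CUBIC)
b=(158,188,285,325); t=np.hstack([crop('d','top',b,9),crop('k','top',b,9)])
b=(185,215,250,290); u=np.hstack([crop('d','side',b,9),crop('k','side',b,9)])
cv2.imwrite("pics/cmp.png",np.vstack([t,u]))
b=(130,175,235,305); cv2.imwrite("pics/blk.png",crop('k','top',b,11))
b=(180,232,190,260); cv2.imwrite("pics/blks.png",crop('k','side',b,11))
E
```

```text
(no output)
```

View pics/cmp.png

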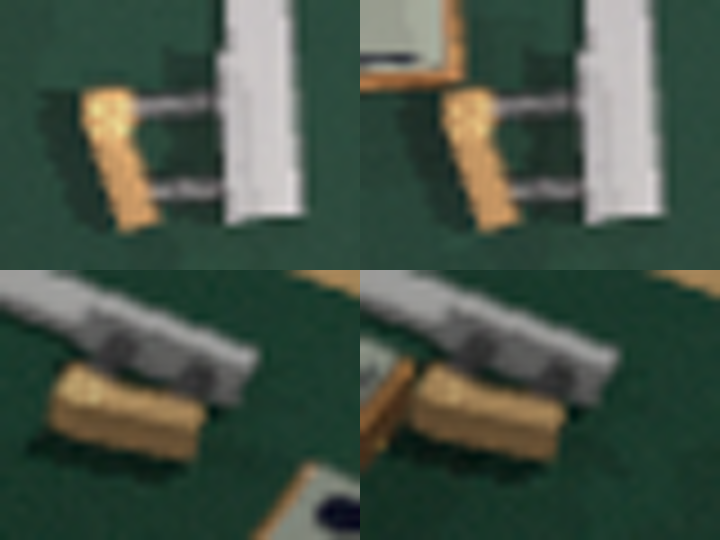

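View pics/blk.png

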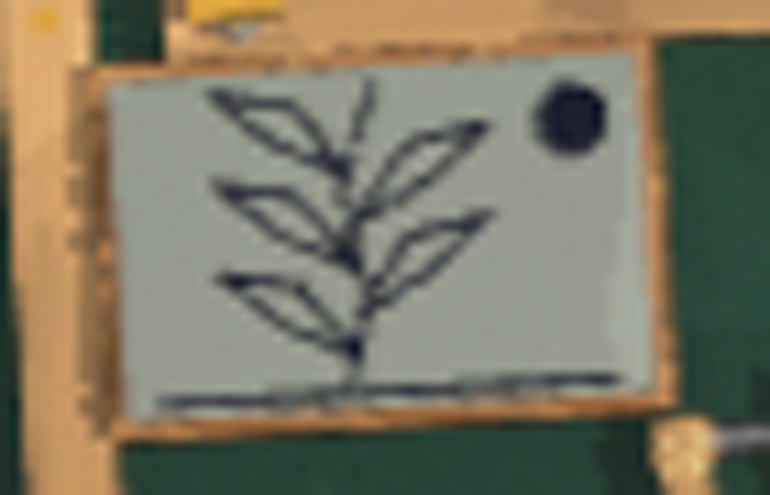

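View pics/blks.png

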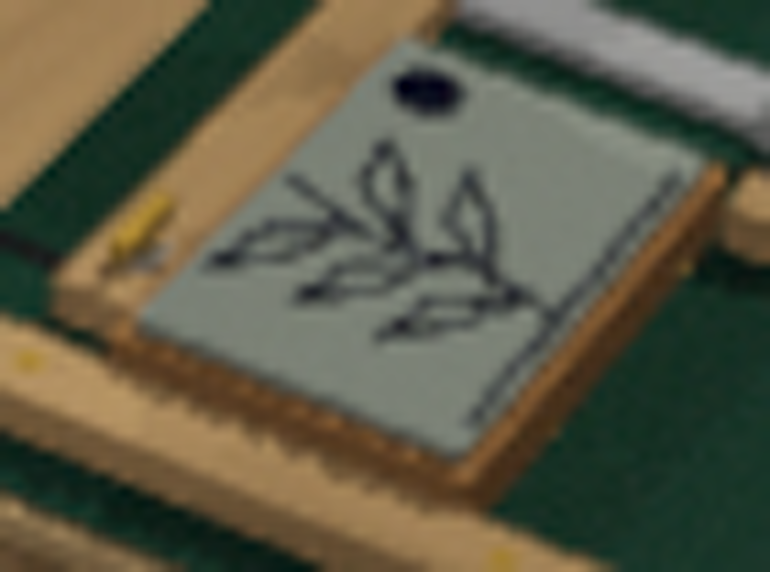

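The latch nose sits at the same pixel before and after (82 vs 442−360, top pair), so it has snapped out behind the block's low edge. Whether the block is flush to within 2.5 mm is near the camera's limit. I'll press its right edge lightly toward the fence with closed fingers, in the free gap beside the latch arm.

```bash
python3 -c "
from h import *
plan(.076,-.056,.10,'A');"
```

```text
shift [-0.1938 -0.1011  0.0798] rot [-0.0033  0.0073 -1.5702] tcp goal [ 0.628 -0.061  0.331]
```

{"api": "carry_out", "payload": {"moves": "0 -0.194 -0.101 0.06 -0.003 0.007 -1.57;0 -0.194 -0.101 0.06 -0.003 0.007 -1.57;0 -0.194 -0.101 0.06 -0.003 0.007 -1.57;0 -0.194 -0.101 0.06 -0.003 0.007 -1.57;0 -0.194 -0.101 0.06 -0.003 0.007 -1.57;0 -0.194 -0.101 0.06 -0.003 0.007 -1.57;0 -0.194 -0.101 0.06 -0.003 0.007 -1.57;0 -0.194 -0.101 0.06 -0.003 0.007 -1.57;0 -0.194 -0.101 0.06 -0.003 0.007 -1.57;0 -0.194 -0.101 0.06 -0.003 0.007 -1.57;0 -0.194 -0.101 0.06 -0.003 0.007 -1.57;0 -0.194 -0.101 0.06 -0.003 0.007 -1.57;0 -0.194 -0.101 0.08 -0.003 0.007 -1.57;0 -0.194 -0.101 0.08 -0.003 0.007 -1.57;0 -0.194 -0.101 0.08 -0.003 0.007 -1.57"}}

```text
clock: 20.5
tool_pos: [0.6277, -0.0618, 0.3279]
orientation: [-170.3, -0.1, -86.2]
force: [-0.3, -0.1, 1.1]
opening: 0.0006
```

```bash
python3 -c "
from h import *
where();plan(.076,-.056,.05,'A');plan(.076,-.056,.009,'A');"; python3 see.py l
```

```text
clock 20.5 tip desk mm [ 74.2 -57.3  97. ] toolaxes in desk
 [[-0.003 -1.    -0.006]
 [-1.     0.003 -0.003]
 [ 0.003  0.006 -1.   ]] F desk [-0.1 -0.1  1.1] open 0.0006371387167478216 q [ 12.6  16.9 -16.5   2.2 -47.1 -10.1]
shift [-0.0009 -0.001   0.047 ] rot [ 0.0058 -0.0027 -0.0031] tcp goal [ 0.637 -0.06   0.282]
shift [-0.001  -0.0013  0.088 ] rot [ 0.0058 -0.0027 -0.0031] tcp goal [ 0.644 -0.06   0.241]
```

View pics/side_l.png

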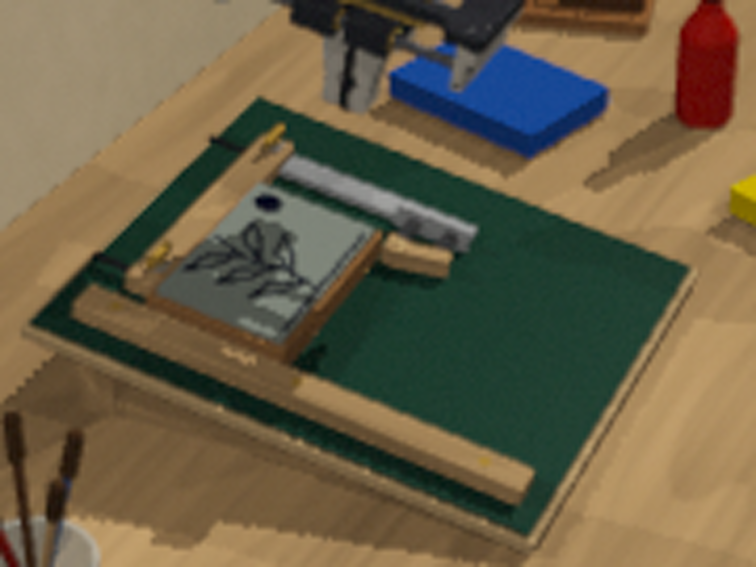

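{"api": "carry_out", "payload": {"moves": "0 0 -0.001 0.03 0.006 -0.003 -0.003;0 -0.001 -0.001 0.055 0.006 -0.003 -0.003;0 -0.001 -0.001 0.055 0.006 -0.003 -0.003"}}

```text
clock: 20.9
tool_pos: [0.6369, -0.0601, 0.272]
orientation: [-170.2, 0.0, -85.9]
force: [-0.8, 0.2, -0.4]
opening: 0.0006
```

```bash
python3 -c "
from h import *
where();plan(.076,-.056,.011,'A');"; python3 see.py m
```

```text
clock 20.9 tip desk mm [ 74.1 -55.6  40.4] toolaxes in desk
 [[ 0.001 -1.    -0.003]
 [-1.    -0.001  0.001]
 [-0.001  0.003 -1.   ]] F desk [-0.9  0.3 -0.2] open 0.0005693754327298885 q [ 12.5  20.9 -19.    2.2 -40.4 -10. ]
shift [ 0.0003 -0.0015  0.0294] rot [0.0028 0.0006 0.001 ] tcp goal [ 0.643 -0.06   0.243]
```

View pics/side_m.png

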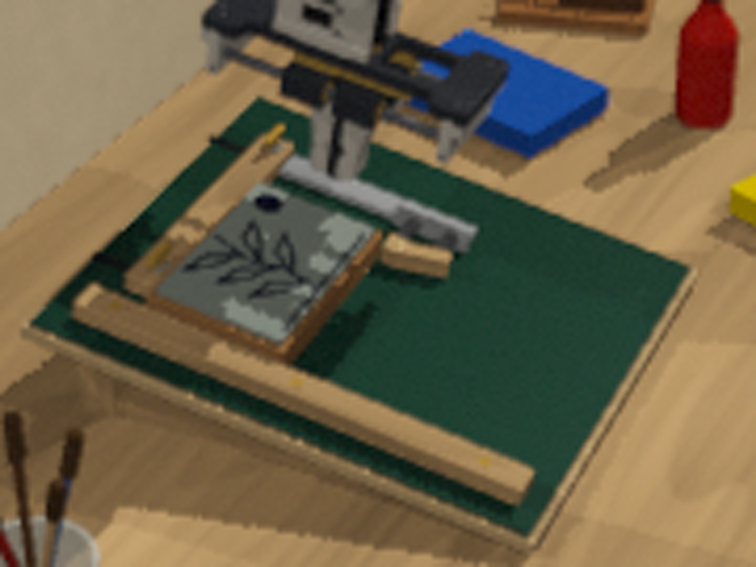

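{"api": "carry_out", "payload": {"moves": "0 0 -0.001 0.015 0.003 0 0;0 0 -0.001 0.029 0.003 0 0;0 0 -0.001 0.029 0.003 0 0"}}

```text
clock: 21.3
tool_pos: [0.6434, -0.0596, 0.2455]
orientation: [-169.8, 0.0, -85.9]
force: [-0.6, -0.5, -0.3]
opening: 0.0004
```

{"api": "carry_out", "payload": {"moves": "0 -0.003 0 0 0 0 0;0 -0.005 0 0 0 0 0;0 -0.006 0 0 0 0 0;0 -0.007 0 0 0 0 0;0 -0.007 0 0 0 0 0"}}

```text
clock: 21.8
tool_pos: [0.6432, -0.0524, 0.2467]
orientation: [-169.7, 0.0, -85.8]
force: [0.1, 0.3, -0.4]
opening: 0.0005
```

```bash
python3 -c "
from h import *
where()"
```

```text
clock 21.8 tip desk mm [ 77.9 -48.4  14.3] toolaxes in desk
 [[ 0.002 -1.     0.005]
 [-1.    -0.002  0.001]
 [-0.001 -0.005 -1.   ]] F desk [ 0.1  0.3 -0.4] open 0.000516426530259905 q [ 13.1  22.9 -20.1   2.6 -36.9 -10.9]
```

{"api": "carry_out", "payload": {"moves": "0 -0.001 0 0.003 0 0 0;0 -0.002 0 0.003 0 0 0;0 -0.002 0 0.003 0 0 0"}}

```text
clock: 22.1
tool_pos: [0.6438, -0.0513, 0.2434]
orientation: [-169.7, -0.0, -85.9]
force: [2.8, -6.1, 0.0]
opening: 0.0004
```

{"api": "carry_out", "payload": {"moves": "0 -0.001 0 0 0 0 0;0 -0.001 0 0 0 0 0"}}

```text
clock: 22.3
tool_pos: [0.6438, -0.0511, 0.2435]
orientation: [-169.7, -0.1, -85.9]
force: [3.8, -9.3, -0.6]
opening: 0.0005
```

```bash
python3 -c "
from h import *
where()"
```

```text
clock 22.3 tip desk mm [ 78.  -47.4  11. ] toolaxes in desk
 [[ 0.002 -1.     0.005]
 [-1.    -0.002 -0.001]
 [ 0.001 -0.005 -1.   ]] F desk [ 3.  -9.5 -1.2] open 0.0005462092269544556 q [ 13.3  23.1 -20.3   2.9 -36.5 -11.3]
```

The contact is firm at y = −47.4 mm, matching the earlier pressed value of −47.2, so the block is against the fence. Retreating now.

{"api": "carry_out", "payload": {"moves": "0 0.004 0 0 0 0 0;0 0.009 0 0 0 0 0;0 0.009 0 0 0 0 0;0 0.009 0 -0.03 0 0 0;0 0.009 0 -0.07 0 0 0;0 0.009 0 -0.12 0 0 0;0 0.05 0 -0.15 0 0 0;0 0.10 0 -0.15 0 0 0;0 0.14 0.05 -0.15 0 0 0;0 0.16 0.1 -0.15 0 0 0;0 0.16 0.14 -0.15 0 0 0;0 0.16 0.14 -0.15 0 0 0;0 0.16 0.14 -0.15 0 0 0"}}

```text
clock: 23.6
tool_pos: [0.4896, -0.2215, 0.3664]
orientation: [-169.7, 0.0, -85.9]
force: [0.4, -0.4, 0.1]
opening: 0.0005
```

```bash
python3 see.py n; python3 - <<'E'
from h import *
import cv2
where()
s=pickle.load(open("top_n.pkl","rb"));cv2.imwrite("pics/full_n.png",s["image"][:,:,::-1])
def crop(n,c,b,f):
    s=pickle.load(open(f"{c}_{n}.pkl","rb"))["image"][b[0]:b[1],b[2]:b[3],::-1]
    return cv2.resize(s,None,fx=f,fy=f,interpolation=cv2.INTER_CUBIC)
b=(130,188,240,325); t=crop('n','top',b,8); cv2.imwrite("pics/fin.png",t)
E
```

```text
clock 23.7 tip desk mm [ -61.4 -206.   160.7] toolaxes in desk
 [[ 0.003 -1.     0.007]
 [-1.    -0.003  0.   ]
 [-0.    -0.007 -1.   ]] F desk [ 0.1 -0.5 -0.1] open 0.000698423561233853 q [ -3.9   6.6 -22.8  -1.9 -50.3   9.2]
```

View pics/full_n.png

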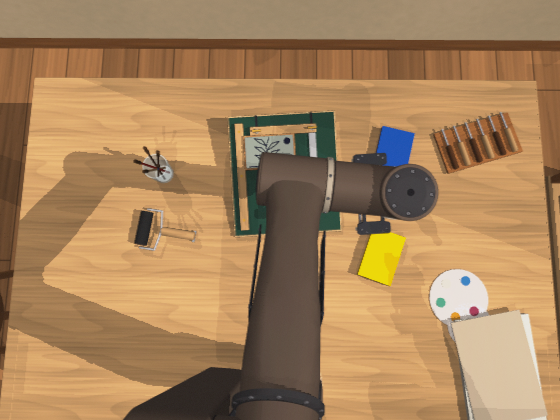

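View pics/fin.png

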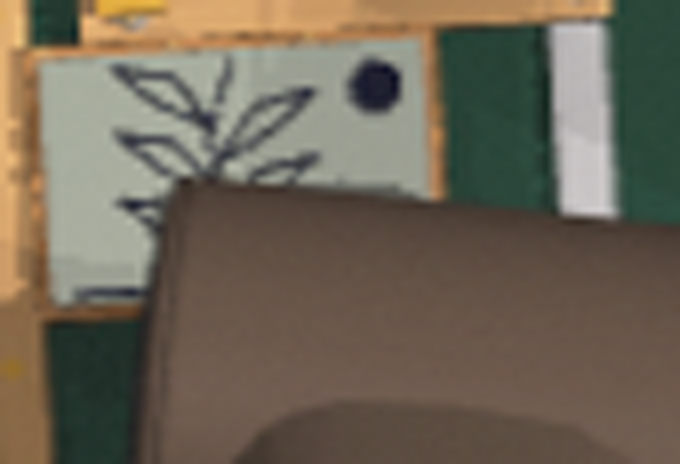

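View pics/side_n.png

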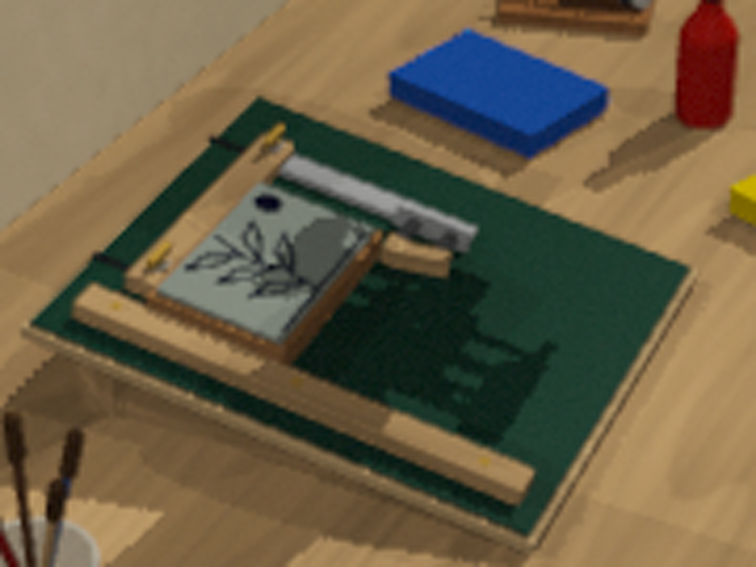

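```bash
python3 - <<'E'
from h import *
from plant import ctrl
import cv2
g=lambda n:cv2.cvtColor(pickle.load(open(f"side_{n}.pkl","rb"))["image"],cv2.COLOR_RGB2GRAY).astype(np.float32)
b=(196,210,262,274)  # latch piece low part
a,c=g('d'),g('n')
print("latch shift px",cv2.phaseCorrelate(a[192:212,257:280],c[192:212,257:280]))
print("bottle shift px side",cv2.phaseCorrelate(g('h')[130:172,320:345],c[130:172,320:345]))
ctrl.close_job()
E
```

```text
latch shift px ((0.2017277545480436, -0.059307731399657726), 0.9680121863881747)
bottle shift px side ((0.5386341781668254, 0.5959609589321886), 0.9790107591417101)
the job is handed in; nothing more can be done
```

The lino block is in the holder, fully home against the top stop and flush along the fence. The latch has sprung out behind its low edge. I handed the job in at about 24 s of the 70 s allowed; it reported no verdict.

**What I did:**
- I pushed the block left onto the fence with two spread fingers on its right edge.
- I pushed it up the slope past the latch to the stop, where the fingers stopped advancing and the force rose to about 21 N.
- I then pressed its right edge lightly toward the fence, at about 9.5 N, and withdrew.

**Last checks:**
- **Latch:** in the side pictures its image moved only 0.2 px between before and after, so it is back at rest behind the block.
- **Fence:** the final press met firm contact at y = −47.4 mm, against −47.2 mm when the block was first pressed flush. The pictures also show it square, but they resolve only about 2 to 3 mm per pixel, so the 2.5 mm limit rests mainly on that contact.
- **Wet face:** the fingertips touched only the block's side edges, well below the top of the lino, but I had no direct reading of force on the face.
- **Bystanders:** the ink bottle's patch shifted about 0.5 px, which is roughly 1 to 2 mm or noise. The glass and roller look unmoved in the top picture. I did not measure them.

One thing went wrong without harm: the third joint reached its range limit (−58.2 of −58.28 degrees) at the first low-edge pose. The arm stopped a few millimetres short of the target and I carried on from there.

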